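# Level the bottle shelf by its screw foot

## Task

The low bottle shelf on the worktop has sunk at its screw foot. Sweep the three limescale flakes off its plate with the scraper block and set the block down on the worktop; then lay the spirit level lengthwise on the cleared plate and turn the foot's knob so that, with the level pressed down, its bubble stands between the two marks. Finish still holding the level pressed firmly but not hard on the shelf, bubble between the marks, and leave the other things standing about alone.

Things in the scene. Friction and masses are not known exactly. Their poses are not given: they have to be found in the camera images.
- shelf_plate (a point): Middle of the upper face of the shelf's bare metal plate, about 55 mm above the worktop, no rim. The plate is 112 mm deep (its x) and reaches 150 mm from this point towards its +y end (two fixed feet, 130 mm from this point, about which it tilts) and 165 mm towards -y (screw foot). z is its upward normal. The -y end starts too low: 6 to 14 mrad when the shelf is pressed.
- foot_knob (a point): Centre of the black fluted round knob (40 mm across, 27 mm high, top 100 mm above the worktop) on the screw foot, 135 mm from the plate's middle towards -y. It keeps its height, turns with 0.12 N m and stays where left. Clockwise seen from above raises the plate's -y end: 1 rad (1.6 mm of lift) tilts the plate 6 mrad and moves the bubble 6 mm. 1 to 2.3 rad are needed.
- shelf_base: The shelf's feet on the worktop; origin on the worktop below the plate's middle, axes as the plate's. On the screw foot a rubber ring lifts the unpressed plate. Pressing the level down (5 N or more, at its middle or nearer the knob) seats the plate: its -y end sinks by 4 mrad and the bubble moves 4 mm towards the fixed feet; pressing harder adds only about 1 mm for each 10 N.
- level_mid (a point): Centre of the spirit level: aluminium bar with black end caps, 180 mm long (x), 22 mm wide (y), 44 mm high (z, up), 0.22 kg, lying on its sole on the worktop. Vial in the top at the middle; black round hole in its side near the +x end. Laid with its x along the plate's y, either way round, it reads the plate's tilt; its middle may be up to 75 mm from the plate's middle.
- bubble (a joint): Place of the bubble (white, 14 mm long) in the vial, m: 0 is centred, positive towards the level's +x end, which is then the higher end. 1 mm for each mrad of tilt, stops at 19 mm; settles in about 1.5 s. Between the marks: within 3.5 mm of 0.
- scraper_mid (a point): Centre of the scraper block: wooden block with a grey plastic sole, 100 mm long (x), 28 mm thick (y, the width to grip), 50 mm high (z), 0.14 kg, standing on its sole.
- flake0_mid (a point): First limescale flake, whitish, about 19 x 14 mm, 6 mm thick, loose on the plate, nearest the knob.
- flake1_mid (a point): Second flake, about 17 mm, loose on the plate near its middle.
- flake2_mid (a point): Third flake, about 15 mm, loose on the plate nearest the fixed feet.
- tape: Bystander: white roll of tape, 52 mm across, 15 mm high, lying flat; origin at its underside.
- cap: Bystander: grey bottle cap, 69 mm across, 24 mm high; origin at its underside.

How it is judged:
By the outcome, as a careful person would: the job done as asked, in the order asked, and still so for the second after the job is handed in, while the arm keeps its last pose, push and grip.
It also fails if it takes over 72 s, if anything falls off the work surface, if the arm or the gripper's body presses on something with over 40 N, if the wrist force passes 120 N, or if a joint passes its speed limit or range.

## Robot

A 6-joint arm with a two-finger parallel gripper is mounted at the origin on a cart in front of the work surface, level with it; the furniture and walls round the work are solid. World frame = base frame: x ahead of the robot, y to its left, z up, the work surface at z = 0. Lengths are in m, angles in rad, forces in N, time in s.
With the tool pointing down it reaches from about 0.25 to 0.775 m from the base axis. Payload 4 kg.
Tool frame: the origin (TCP) lies midway between the tips of the shut fingers; the grasp point (between the pads) lies 19 mm behind it; z points along the fingers, y is the line along which they close (so a half turn about z gives the same grasp; the last joint's range is limited). The gripper opens to 94 mm and grips with 3 to 60 N. Pads are 16 mm wide; open, the fingers measure 119 mm over their backs; the gripper's body (75 mm by 177 mm) begins 78 mm behind the grasp point.
Start: joints at [1.103, 0.087, 1.371, -0, 1.684, -0.103], TCP at [0.196, 0.514, 0.206] pointing down, gripper open.
Joint ranges: [-3.1, 3.1], [-0.76, 2.03], [0.27, 2.55], [-1.08, 4.22], [0.17, 2.65], [-2.57, 2.57]. Speed limits (rad/s): [2.79, 2.79, 3.14, 3.14, 3.14, 3.14].

## Interface

Orientations are given as a unit quaternion [w, x, y, z].
In Python, from station import env, capture, sign_off gives the robot as it stands.
- The arm moves only by the shell command python3 -m creep 'ROWS' [FORCE]. ROWS is JSON, a list of rows, each a list of 5 numbers: the shift along the tool's x, y, z in m, then the turn about the tool's z in rad, then the finger opening in m, from 0 to 0.094. In form: [[tx, ty, tz, turn, gripper], ...]. A call has exactly 8 rows; each row shifts and turns the commanded pose from where the row before left it, along the tool's axes as they then stand; what a row does not reach is not made up. A row lasts 1/10 s, in which the tool goes at most 50 mm and 8.59 degrees, less where a joint would pass 70% of its speed; a pose out of reach is approached as far as the arm can. A call is refused whole if a number of a shift passes 0.05 or a number of a turn 0.15, either way. A call with a gripper value outside its range is refused whole. The fingers move at their own pace and stop on an object; FORCE is the grip in N (left out, the last holds). Time passes only in rows, so rows that do not move let the fingers close, or fill a call up. It gives the time, the measured TCP pose, the force, the opening and the grip force at its end, in the units of the state.
- env.observe(): the state, without advancing time (a new reading comes with each control period).
- capture(name): name is "scene" or "side" or "wrist"; returns a dict with "img" (384x512x3 uint8, blue, green, red), "camera_matrix" (3x3 intrinsics, pixels), "rvec" (rotation vector, rad) and "tvec" (3), from world to camera coordinates, as OpenCV has them. Camera axes: x right, y down, z forward; pixel columns grow to the right and rows downward; lengths in m; the calibration is good to about 2 mm. A picture is of the moment at which its call begins. There is no depth.
- sign_off(): hands the job in; it is judged then, once.
The state is a dict: "t": time; "joint_positions": joint angles; "joint_velocities": joint speeds; "joint_efforts": joint torques, N m; "tcp_pos": TCP position; "orientation": TCP orientation; "ft_force": force on the tool from outside, world axes, zero at the start; "wrist_torque": the same for the moment, N m; "opening": opening from 0.0 (shut) to 1.0 (fully open); "finger_force": force on a finger pad.
Only numpy, scipy, OpenCV 4.12 (cv2) and the standard library are available. Lean on these libraries where they do the work, as an engineer would, in place of code of your own. Each camera call takes 0.05 s, during which the arm holds its last target. There are 200 camera calls.

## Working session

There is one attempt and no reset: what is moved stays moved. The work goes in short steps, Python scripts to look and compute and a shell command to move; the robot and the scene stay as the last step left them, time stands still between calls to the robot, and variables do not carry over. Pictures are saved under pics/ and viewed, at most 11 in all, crops included, and the job is handed in when it is done.

```bash
ls; mkdir -p pics
cat > h.py <<'E'
import numpy as np, cv2
from station import env, capture
def cam(n):
    c=capture(n); R=cv2.Rodrigues(np.array(c["rvec"],float))[0]; c["R"]=R; c["t"]=np.array(c["tvec"],float).ravel(); c["K"]=np.array(c["camera_matrix"],float); return c
def ray(c,u,v):
    d=c["R"].T@np.linalg.inv(c["K"])@np.array([u,v,1.]); return -c["R"].T@c["t"], d
def onz(c,u,v,z):
    o,d=ray(c,u,v); return o+d*(z-o[2])/d[2]
def px(c,p):
    q=c["K"]@(c["R"]@np.array(p,float)+c["t"]); return q[:2]/q[2]
E
python3 - <<'E'
from h import *
ims=[]
for n in ["scene","side"]:
    c=cam(n); ims.append(c["img"]); print(n,-c["R"].T@c["t"],c["R"][2],c["K"][0,0])
    cv2.imwrite(f"pics/{n}0.png",c["img"])
s=env.observe(); print(s["t"],s["orientation"],s["ft_force"])
for i,n in enumerate(["scene","side"]): cv2.imwrite(f"pics/{n}0b.png",cv2.resize(ims[i],(768,576),interpolation=cv2.INTER_CUBIC))
E
```

```text
pics
scene [-0.25452851 -0.6613222   0.62291345] [ 0.70212396  0.53957997 -0.46462393] 396.7704277752684
side [ 0.45067979 -1.08521982  0.58159558] [ 0.09015913  0.89876292 -0.42906472] 399.7880833703733
0.1 [-2.88378509e-04  1.81395517e-01  9.83409698e-01 -9.74619977e-04] [ 0.52110827 -0.35671821 -0.43958936]
```

View pics/scene0b.png

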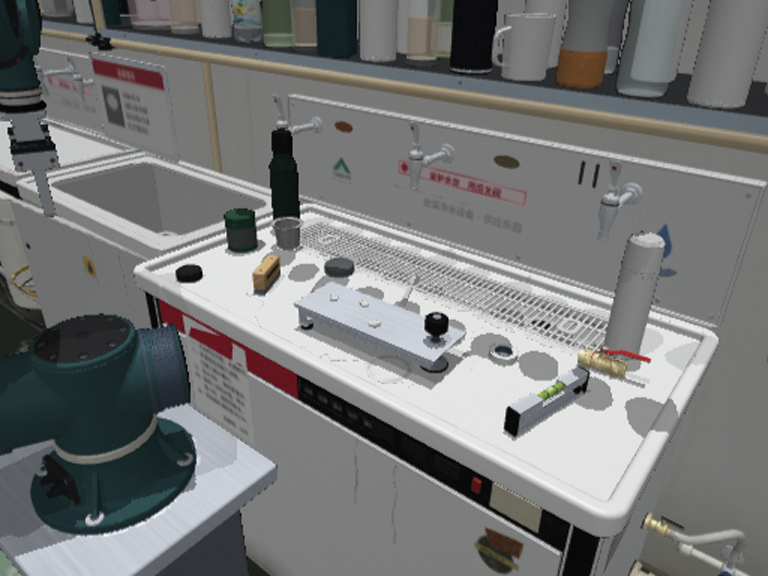

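View pics/side0b.png

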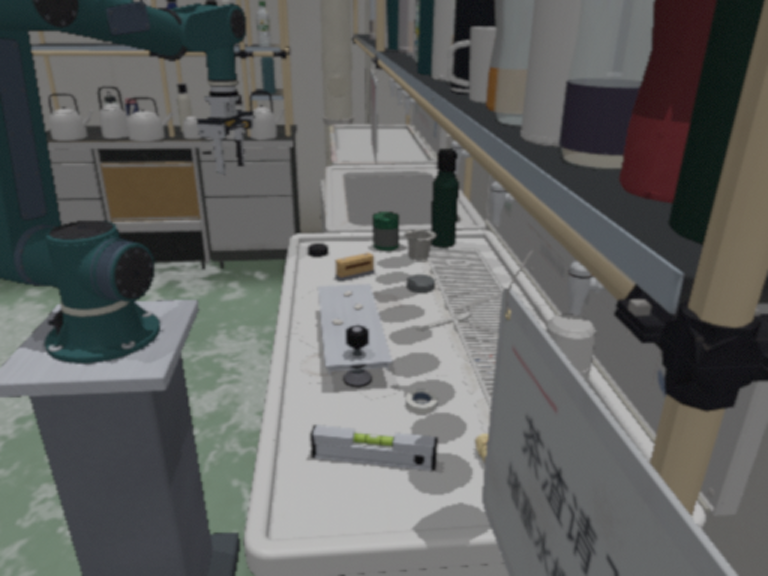

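Scene and side views (768-px scale) show:

| Item | Scene | Side |
|---|---|---|
| Plate corners | (296,302), (327,283), (465,335), (432,360) | – |
| Knob | (436,317) | (357,330) |
| Scraper | (265,272) | (355,265) |
| Level | (513,417) to (585,380) | (313,440) to (436,452), hole at (420,460), so +x is towards the wall |
| Flakes | (334,297), (364,303), (375,322) | – |

Run:
```python
from h import *
np.set_printoptions(precision=4,suppress=True)
S=cam("scene"); D=cam("side")
def tri(a,b):
    o1,d1=ray(S,a[0]/1.5,a[1]/1.5);o2,d2=ray(D,b[0]/1.5,b[1]/1.5)
    k=np.linalg.lstsq(np.c_[d1,-d2],o2-o1,rcond=None)[0]; p,q=o1+d1*k[0],o2+d2*k[1]; return (p+q)/2,np.linalg.norm(p-q)
f=lambda c,u,v,z: onz(c,u/1.5,v/1.5,z)
for n,p in dict(pA=(296,302),pB=(327,283),pC=(465,335),pD=(432,360),f2=(334,297),f1=(364,303),f0=(375,322)).items(): print(n,f(S,*p,.055))
for p in [(320,288),(372,284),(388,360),(325,363)]: print("side plate",f(D,*p,.055))
for p in [(348,294),(358,307),(337,321)]: print("side flake",f(D,*p,.058))
print("knob",tri((436,314),(357,328)), f(S,436,314,.1),f(D,357,328,.1))
print("level S",f(S,510,408,.044),f(S,583,371,.044)," D",f(D,313,428,.044),f(D,437,438,.044))
print("scraper S",f(S,267,258,.05), f(D,355,260,.05))
print("tape",f(S,503,350,.015),f(D,421,400,.015),"cap",f(S,340,267,.02),f(D,421,283,.02))
# wooden mask
for c,n in ((S,"S"),(D,"D")):
    h=cv2.cvtColor(c["img"],cv2.COLOR_BGR2HSV); m=cv2.inRange(h,(8,90,80),(25,255,255))
    k,l,st,ce=cv2.connectedComponentsWithStats(m)
    for i in range(1,k):
        if st[i,4]>60: print(n,st[i],ce[i],onz(c,*ce[i],.03))
```

```text
pA [0.42   0.0808 0.055 ]
pB [0.5147 0.0892 0.055 ]
pC [ 0.529  -0.2298  0.055 ]
pD [ 0.4293 -0.2279  0.055 ]
f2 [0.4811 0.0388 0.055 ]
f1 [ 0.5008 -0.0209  0.055 ]
f0 [ 0.4609 -0.0809  0.055 ]
side plate [0.4254 0.0686 0.055 ]
side plate [0.5359 0.0811 0.055 ]
side plate [ 0.54   -0.2295  0.055 ]
side plate [ 0.4351 -0.2308  0.055 ]
side flake [0.4827 0.0283 0.058 ]
side flake [ 0.5   -0.033  0.058]
side flake [ 0.4579 -0.0888  0.058 ]
knob (array([ 0.491 , -0.1913,  0.0988]), np.float64(0.003057269719920312)) [ 0.4916 -0.1905  0.1   ] [ 0.4903 -0.1965  0.1   ]
level S [ 0.4154 -0.3798  0.044 ] [ 0.576  -0.4285  0.044 ]  D [ 0.4173 -0.3871  0.044 ] [ 0.59   -0.4236  0.044 ]
scraper S [0.5218 0.2783 0.05  ] [0.5067 0.2329 0.05  ]
tape [ 0.5858 -0.279   0.015 ] [ 0.588  -0.2912  0.015 ] cap [0.6376 0.1665 0.02  ] [0.654  0.1561 0.02  ]
S [372  33  33  26 690] [387.3638  44.9101] [4.0853 1.0025 0.03  ]
S [169 171  18  22 214] [176.2897 181.4206] [0.4973 0.2612 0.03  ]
D [324  45   8  28 152] [327.8553  58.2039] [1.8022 3.9717 0.03  ]
D [  68  111   64   34 1918] [100.3248 127.5308] [-0.1438  0.943   0.03  ]
D [225 170  23  14 207] [235.6039 176.6425] [0.5035 0.2509 0.03  ]
```

```bash
cat >> h.py <<'E'
from scipy.spatial.transform import Rotation as Ro
np.set_printoptions(precision=4,suppress=True)
def go(p,yaw=None):
    """shift in present tool axes to TCP p; turn about tool z so that tool y lies along world angle yaw (mod pi)"""
    s=env.observe(); q=s["orientation"]; R=Ro.from_quat([q[1],q[2],q[3],q[0]]).as_matrix()
    ya=np.arctan2(R[1,1],R[0,1]); out="t %.2f tcp %s yaw_y %.3f F %s shift %s"%(s["t"],np.array(s["tcp_pos"]),ya,np.array(s["ft_force"]),R.T@(np.array(p)-s["tcp_pos"]))
    if yaw is not None:
        d=(ya-yaw+np.pi/2)%np.pi-np.pi/2  # tool z down: turn + = world -
        c,s_=np.cos(yaw),np.sin(yaw); y2=np.array([np.cos(ya-d),np.sin(ya-d),0]); z=np.array([0,0,-1.]); x2=np.cross(y2,z)
        dp=np.array(p)-s["tcp_pos"]; out+=" turn %.3f then shift %s j6 %.2f"%(d,[round(float(dp@a),4) for a in (x2,y2,z)],s["joint_positions"][5])
    print(out)
E
python3 -m creep '[[-0.047,-0.0165,0,0,0.094],[-0.047,-0.0165,0,0,0.094],[-0.047,-0.0165,0,0,0.094],[-0.047,-0.0165,0,0,0.094],[-0.047,-0.0165,0,0,0.094],[-0.047,-0.0165,0,0,0.094],[-0.047,-0.0165,0,0,0.094],[-0.03,-0.0165,0,0,0.094]]' 30
python3 - <<'E'
from h import *
c=cam("wrist"); print(-c["R"].T@c["t"],c["R"],c["K"][0,0]); cv2.imwrite("pics/w1.png",c["img"])
go([.5,.255,.2])
E
```

```text
t: 1.0
tcp_pos: [0.4866, 0.2601, 0.2049]
orientation: [0.0, 0.182, 0.983, -0.0]
ft_force: [-0.0, 0.1, -0.3]
opening: 1.004
finger_force: 0.0
[0.4117 0.2881 0.3836] [[ 0.3594  0.9332 -0.0003]
 [ 0.8971 -0.3455  0.2753]
 [ 0.2568 -0.0993 -0.9613]] 274.68256973013627
t 1.05 tcp [0.4891 0.2563 0.2046] yaw_y 1.199 F [ 2.7089 -1.6533 -0.0603] shift [-0.0106  0.0027  0.0046]
```

View pics/w1.png

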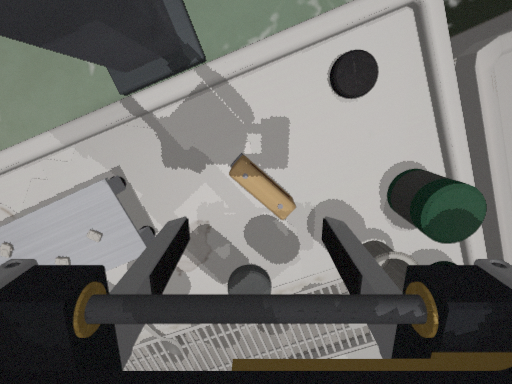

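The wrist view shows the scraper from about (238,162) to (290,212), the cap at (250,282), and part of the shelf with flakes at (95,235), (62,260) and (5,250). Next I'll measure the scraper by mask.

Run:
```python
from h import *
c=cam("wrist"); h=cv2.cvtColor(c["img"],cv2.COLOR_BGR2HSV); m=cv2.inRange(h,(8,90,60),(25,255,255)); m[240:]=0
k,l,st,ce=cv2.connectedComponentsWithStats(m); i=1+np.argmax(st[1:,4]); print(st[i],ce[i])
cn=cv2.findContours((l==i).astype(np.uint8),0,2)[0][0]
P=np.array([onz(c,*p[0],.05)[:2] for p in cn]).astype(np.float32)
r=cv2.minAreaRect(P); print(r, cv2.boxPoints(r))
b=cv2.boxPoints(r); e=max((b[1]-b[0],b[2]-b[1]),key=np.linalg.norm); a=np.arctan2(e[1],e[0]); print("long dir",a,"perp",a+np.pi/2)
go([*r[0],.05],a+np.pi/2)
```

```text
[ 232  153   66   63 1632] [264.2482 183.9767]
((0.5027388334274292, 0.26297926902770996), (0.09476108849048615, 0.030421758070588112), 26.919713973999023) [[0.4536 0.2551]
 [0.4674 0.228 ]
 [0.5519 0.2709]
 [0.5381 0.298 ]]
long dir 0.46983787 perp 2.0406342
t 1.10 tcp [0.4869 0.2589 0.2046] yaw_y 1.200 F [-1.566  -0.9086 -0.003 ] shift [-0.0132  0.0098  0.1546] turn -0.841 then shift [-0.0159, -0.0035, 0.1546] j6 -0.81
```

```bash
python3 -m creep '[[0,0,0.015,-0.14,0.094],[0,0,0.015,-0.14,0.094],[0,0,0.015,-0.14,0.094],[0,0,0.015,-0.14,0.094],[0,0,0.015,-0.14,0.094],[0,0,0.015,-0.141,0.094],[-0.008,-0.002,0,0,0.07],[-0.008,-0.0015,0,0,0.07]]'
python3 - <<'E'
from h import *
go([.5027,.263,.016],2.0406)
E
```

```text
t: 1.9
tcp_pos: [0.5004, 0.2674, 0.1157]
orientation: [-0.0, -0.235, 0.972, 0.0]
ft_force: [0.2, -0.4, -0.4]
opening: 0.867
finger_force: 0.0
t 1.90 tcp [0.5004 0.2674 0.1157] yaw_y 2.045 F [ 0.1947 -0.4374 -0.4258] shift [-0.0001 -0.005   0.0997] turn 0.004 then shift [-0.0001, -0.005, 0.0997] j6 -1.65
```

```bash
python3 -m creep '[[0,-0.001,0.03,0,0.07],[0,-0.001,0.03,0,0.07],[0,0,0.025,0,0.07],[0,0,0.0135,0,0.07],[0,0,0,0,0.07],[0,0,0,0,0.02],[0,0,0,0,0.02],[0,0,0,0,0.02]]' 30
python3 -m creep '[[0,0,0,0,0.02],[0,0,0,0,0.02],[0,0,-0.04,0,0.02],[0,0,-0.05,0,0.02],[0,0,-0.03,0.12,0.02],[0,0,0,0.14,0.02],[0,0,0,0.14,0.02],[0,0,0,0,0.02]]'
python3 - <<'E'
from h import *
c=cam("wrist"); cv2.imwrite("pics/w2.png",c["img"]); go([.49,-.135,.12],1.6); print(env.observe()["finger_force"],env.observe()["opening"]*94)
E
```

```text
t: 2.7
tcp_pos: [0.5025, 0.2654, 0.0189]
orientation: [0.002, -0.236, 0.972, 0.0]
ft_force: [-0.1, -0.0, -0.2]
opening: 0.522
finger_force: 0.0
t: 3.5
tcp_pos: [0.5009, 0.2648, 0.1368]
orientation: [-0.0, -0.038, 0.999, -0.0]
ft_force: [-0.2, 0.5, -2.3]
opening: 0.296
finger_force: 30.0
t 3.55 tcp [0.5008 0.2647 0.1365] yaw_y 1.650 F [ 0.2937 -0.4419 -1.9447] shift [ 0.0423 -0.3976  0.0166] turn 0.050 then shift [0.0225, -0.3992, 0.0165] j6 -1.26
29.988892078399658 27.654250780617083
```

View pics/w2.png

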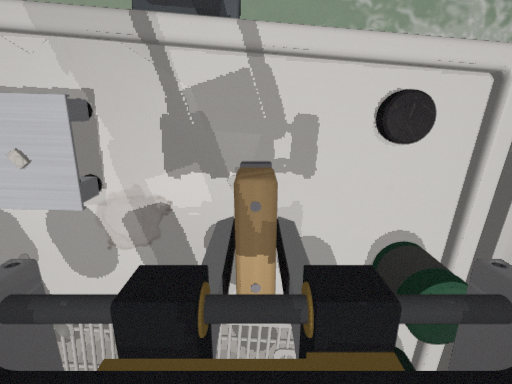

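The block is held squarely, from (255,170) to (255,295) in the image. I'm moving over the shelf with one look on the way.

```bash
python3 -m creep '[[0.004,-0.045,-0.01,0.05,0.02],[0.004,-0.05,-0.02,0,0.02],[0.004,-0.05,-0.02,0,0.02],[0.004,-0.05,0,0,0.02],[0.004,-0.05,0,0,0.02],[0,-0.045,0,0,0.02],[0,0,0,0,0.02],[0,0,0,0,0.02]]'
python3 - <<'E'
from h import *
c=cam("wrist"); cv2.imwrite("pics/w3.png",c["img"]); go([.49,-.128,.12],1.6)
for n in("scene",):cv2.imwrite("pics/x.png",cam(n)["img"])
E
```

```text
t: 4.35
tcp_pos: [0.4911, -0.0186, 0.1834]
orientation: [-0.001, -0.013, 1.0, 0.001]
ft_force: [0.2, 0.7, -2.8]
opening: 0.295
finger_force: 30.0
t 4.40 tcp [ 0.4912 -0.0176  0.1835] yaw_y 1.598 F [ 0.427   1.6838 -2.6114] shift [ 0.0042 -0.1104  0.0634] turn -0.002 then shift [0.0045, -0.1103, 0.0635] j6 -1.75
```

View pics/w3.png

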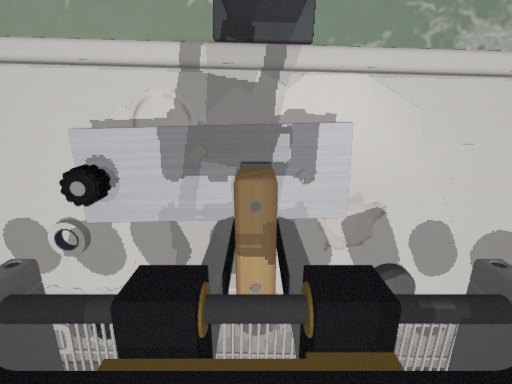

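The wrist view shows plate corners at (75,128), (352,123), (348,219), (90,221), the knob top at (80,187), and flakes at (198,152) and (303,177). The third flake is hidden behind the block.

Run:
```python
from h import *
c=cam("wrist")
P=[onz(c,*p,.055) for p in [(75,128),(352,123),(348,219),(90,221)]]
print(np.array(P)); print("knob",onz(c,78,187,.1),"fl",onz(c,198,152,.058),onz(c,303,177,.058))
a=P[1]-P[0]; b=P[2]-P[3]; print("yaw",np.arctan2(a[1],a[0]),np.arctan2(b[1],b[0]))
h=cv2.cvtColor(c["img"],cv2.COLOR_BGR2HSV)
m=cv2.inRange(h,(0,0,0),(180,255,50)); m[:160]=0;m[215:]=0;m[:,130:]=0;m[:,:50]=0
cn=max(cv2.findContours(m,0,2)[0],key=cv2.contourArea); print(cv2.minEnclosingCircle(cn))
(u,v),r=cv2.minEnclosingCircle(cn); print(onz(c,u,v,.087))
```

```text
[[ 0.4347 -0.2166  0.055 ]
 [ 0.421   0.0856  0.055 ]
 [ 0.533   0.0947  0.055 ]
 [ 0.544  -0.2152  0.055 ]]
knob [ 0.4885 -0.1936  0.1   ] fl [ 0.4568 -0.0823  0.058 ] [0.4821 0.0362 0.058 ]
yaw 1.6159375429883027 1.6063584752698297
((83.23999786376953, 182.0), 25.259902954101562)
[ 0.4868 -0.1959  0.087 ]
```

```bash
python3 -m creep '[[0.001,-0.037,0,-0.012,0.02],[0.001,-0.037,0,0,0.02],[0.001,-0.036,0.01,0,0.02],[0,0,0.03,0,0.02],[0,0,0.04,0,0.02],[0,0,0.02,0,0.02],[0,0,0.005,0,0.02],[0,0,0,0,0.02]]'
python3 - <<'E'
from h import *
go([.486,-.128,.0715],1.61)
c=cam("wrist"); print(onz(c,256,165,.112)); cv2.imwrite("pics/w4.png",c["img"])
E
```

```text
t: 5.3
tcp_pos: [0.4925, -0.1267, 0.0839]
orientation: [0.0, -0.021, 1.0, -0.001]
ft_force: [-9.7, 1.8, 18.4]
opening: 0.296
finger_force: 30.0
t 5.30 tcp [ 0.4925 -0.1267  0.0839] yaw_y 1.613 F [-9.6909  1.7937 18.4023] shift [ 0.0065 -0.001   0.0124] turn 0.003 then shift [0.0065, -0.0011, 0.0124] j6 -1.98
[ 0.4413 -0.1293  0.112 ]
```

View pics/w4.png

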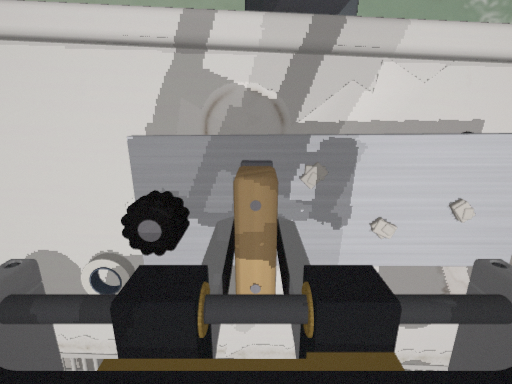

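Run:
```python
from h import *
c=cam("wrist"); s=env.observe(); T=np.array(s["tcp_pos"]); print(s["ft_force"],s["wrist_torque"],T)
for zs in (T[2]-.0185,T[2]-.029):
    print("dots",onz(c,255,206,zs+.05),onz(c,256,288,zs+.05))
    for x in (-.05,.05): print(x,px(c,[T[0]+x,T[1],zs+.05]),px(c,[T[0]+x,T[1],zs]))
h=cv2.cvtColor(c["img"],cv2.COLOR_BGR2HSV)
print([(r,c["img"][r,256].tolist()) for r in range(154,190,3)])
for n in("side","scene"):
    d=cam(n); q=px(d,T).astype(int); print(n,q); cv2.imwrite(f"pics/{n}1.png",cv2.resize(d["img"][q[1]-60:q[1]+40,q[0]-65:q[0]+65],None,fx=5,fy=5,interpolation=cv2.INTER_CUBIC))
a,b=cv2.imread("pics/side1.png"),cv2.imread("pics/scene1.png"); cv2.imwrite("pics/both1.png",cv2.resize(np.hstack([a,b]),(800,308)))
```

```text
[-9.9681  1.7383 18.974 ] [0.4589 1.7986 0.023 ] [ 0.4925 -0.1267  0.0839]
dots [ 0.4642 -0.1289  0.1154] [ 0.5181 -0.126   0.1154]
-0.05 [260.657  168.5383] [259.4519 154.4454]
0.05 [253.4386 320.4753] [253.9196 275.7145]
dots [ 0.468  -0.1287  0.1049] [ 0.5257 -0.1257  0.1049]
-0.05 [260.3439 164.8762] [259.2696 152.3134]
0.05 [253.5601 309.1719] [253.9957 268.6355]
[(154, [119, 115, 116]), (157, [121, 118, 116]), (160, [88, 84, 86]), (163, [74, 71, 70]), (166, [57, 75, 91]), (169, [56, 79, 98]), (172, [57, 86, 105]), (175, [61, 86, 107]), (178, [71, 98, 119]), (181, [71, 104, 126]), (184, [91, 126, 152]), (187, [88, 124, 149])]
side [237 211]
scene [270 206]
```

View pics/both1.png

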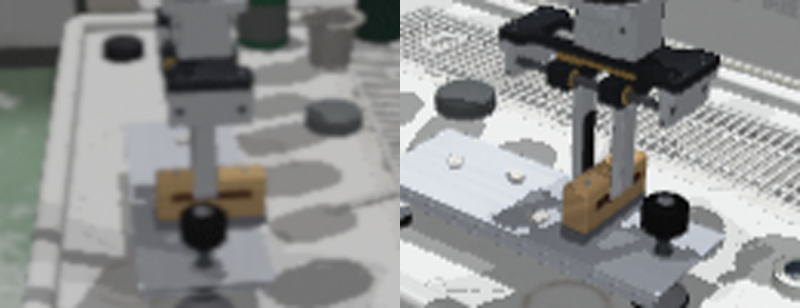

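The side and scene crops show the block standing on the plate between the knob and all three flakes. It is gripped about 12 mm higher than planned, which explains the early contact. I'll ease the pressure off and sweep towards +y.

```bash
python3 -m creep '[[0,0,-0.004,0,0.02],[0,0,-0.002,0,0.02],[0,0.005,0,0,0.02],[0,0.01,0,0,0.02],[0,0.015,0,0,0.02],[0,0.015,0,0,0.02],[0,0.015,0,0,0.02],[0,0.015,0,0,0.02]]'
python3 - <<'E'
from h import *
go([.477,.1,.085])
E
```

```text
t: 6.3
tcp_pos: [0.4898, -0.052, 0.0857]
orientation: [0.001, -0.019, 1.0, -0.001]
ft_force: [0.8, -3.9, 4.8]
opening: 0.298
finger_force: 29.9
t 6.30 tcp [ 0.4898 -0.052   0.0857] yaw_y 1.610 F [ 0.7753 -3.9239  4.838 ] shift [0.0069 0.1524 0.0005]
```

```bash
python3 -m creep '[[0,0.015,-0.0005,0,0.02],[0,0.015,0,0,0.02],[0,0.015,-0.0005,0,0.02],[0,0.015,0,0,0.02],[0,0.015,-0.0005,0,0.02],[0,0.015,0,0,0.02],[0,0.015,0,0,0.02],[0,0.015,0,0,0.02]]'
python3 -m creep '[[0,0.015,0,0,0.02],[0,0.015,0,0,0.02],[0,0.015,0,0,0.02],[0,0.015,0,0,0.02],[0,0,0,0,0.02],[0,0,-0.03,0,0.02],[0,0,-0.04,0,0.02],[0,0,0,0,0.02]]'
python3 - <<'E'
from h import *
go([.50,.22,.032]); 
for n in ("scene","wrist"): cv2.imwrite(f"pics/{n}2.png",cam(n)["img"])
a,b=cv2.imread("pics/scene2.png")[150:290,140:400],cv2.imread("pics/wrist2.png")
cv2.imwrite("pics/both2.png",np.hstack([cv2.resize(a,(490,264)),cv2.resize(b,(310,264))]))
E
```

```text
t: 7.1
tcp_pos: [0.485, 0.0673, 0.0875]
orientation: [0.001, -0.019, 1.0, -0.001]
ft_force: [0.7, -4.7, 5.9]
opening: 0.294
finger_force: 29.9
t: 7.9
tcp_pos: [0.4851, 0.1278, 0.1617]
orientation: [0.005, -0.019, 1.0, 0.001]
ft_force: [0.3, 0.0, -1.7]
opening: 0.296
finger_force: 29.9
t 7.90 tcp [0.4851 0.1278 0.1617] yaw_y 1.609 F [ 0.3248  0.0408 -1.6518] shift [-0.0173  0.0912  0.13  ]
```

View pics/both2.png

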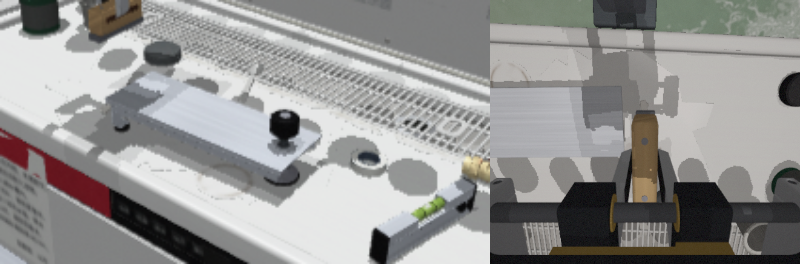

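The plate is clear: the crop shows a bare shelf and no flakes on it. Now I'll set the block down near its old place.

```bash
python3 -m creep '[[-0.005,0.04,0,0,0.02],[-0.005,0.04,0,0,0.02],[-0.005,0.04,0.02,0,0.02],[0,0,0.04,0,0.02],[0,0,0.04,0,0.02],[0,0,0.02,0,0.02],[0,0,0.005,0,0.02],[0,0,0,0,0.02]]'
python3 -m creep '[[0,0,0.002,0,0.02],[0,0,0.002,0,0.02],[0,0,0,0,0.02],[0,0,0,0,0.02],[0,0,0,0,0.04],[0,0,0,0,0.06],[0,0,0,0,0.06],[0,0,0,0,0.06]]'
python3 - <<'E'
from h import *
go([.50,-.405,.15],1.34)
E
```

```text
t: 8.8
tcp_pos: [0.4898, 0.2468, 0.0294]
orientation: [-0.004, -0.019, 1.0, -0.001]
ft_force: [-2.8, 0.3, 3.6]
opening: 0.291
finger_force: 30.0
t: 9.6
tcp_pos: [0.4922, 0.2471, 0.0262]
orientation: [-0.001, -0.019, 1.0, -0.0]
ft_force: [0.1, 0.9, -0.4]
opening: 0.602
finger_force: 0.0
t 9.60 tcp [0.4922 0.2471 0.0262] yaw_y 1.609 F [ 0.0585  0.8634 -0.4058] shift [ 0.0173 -0.652  -0.1234] turn 0.269 then shift [-0.1567, -0.633, -0.1238] j6 -1.25
```

```bash
python3 -m creep '[[0,0,-0.05,0,0.06],[0,0,-0.05,0,0.07],[0,0,-0.05,0,0.07],[0.001,-0.05,0,0,0.07],[0.001,-0.05,0,0,0.07],[0.001,-0.05,0,0,0.07],[0.001,-0.05,0,0,0.07],[0.001,-0.05,0,0,0.07]]'
python3 -m creep '[[0.001,-0.05,0,0,0.07],[0.001,-0.05,0,0,0.07],[0.001,-0.05,0,0,0.07],[0.001,-0.05,0,0,0.07],[0.001,-0.05,0,0,0.07],[0.001,-0.05,0,0,0.07],[0,-0.03,0,0.13,0.07],[0,0,0,0.13,0.07]]'
python3 - <<'E'
from h import *
go([.53,-.41,.012],1.34)
c=cam("wrist"); cv2.imwrite("pics/w5.png",c["img"])
D=cam("side")["img"]; cv2.imwrite("pics/s5.png",D)
E
```

```text
t: 10.4
tcp_pos: [0.4971, -0.0044, 0.1771]
orientation: [-0.0, -0.019, 1.0, 0.0]
ft_force: [0.6, 0.1, 0.4]
opening: 0.741
finger_force: 0.0
t: 11.2
tcp_pos: [0.5031, -0.3368, 0.1756]
orientation: [-0.001, 0.116, 0.993, -0.0]
ft_force: [-0.4, 0.5, -0.3]
opening: 0.744
finger_force: 0.0
t 11.20 tcp [ 0.5031 -0.3368  0.1756] yaw_y 1.338 F [-0.4186  0.487  -0.3149] shift [-0.0434 -0.065   0.1635] turn -0.002 then shift [-0.043, -0.0651, 0.1636] j6 -2.02
```

View pics/w5.png

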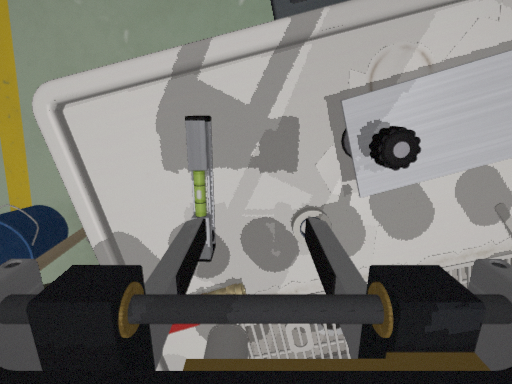

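The wrist view shows the level's top from (198,118) to about (204,258), its vial around (200,193), and a brass valve at (220,290) beyond it.

Run:
```python
from h import *
c=cam("wrist"); np.save("pics/w5c.npy",c["img"])
h=cv2.cvtColor(c["img"],cv2.COLOR_BGR2HSV)
m=cv2.inRange(h,(28,100,60),(45,255,255)); 
k,l,st,ce=cv2.connectedComponentsWithStats(m)
for i in range(1,k):
    if st[i,4]>30: print(st[i],ce[i],onz(c,*ce[i],.042))
A=(onz(c,187,118,.044)+onz(c,210,118,.044))/2; B=(onz(c,189,168,.044)+onz(c,207,168,.044))/2
print("near end",A,B,onz(c,187,118,.044)-onz(c,210,118,.044)); d=A-B; print("axis",np.arctan2(-d[1],-d[0]),"valve",onz(c,220,290,.02))
vx=onz(c,200,193,.042); d=vx-A; print(d,np.arctan2(d[1],d[0]))
for r in (120,130,145,160,185,205): print(r,[ (x,int(c["img"][r,x].mean())) for x in range(180,218,2)])
```

```text
[191 170  12  46 427] [196.7307 191.9157] [ 0.5001 -0.4048  0.042 ]
near end [ 0.4189 -0.3788  0.044 ] [ 0.4724 -0.3948  0.044 ] [-0.0056 -0.0246  0.    ]
axis -0.29103285385807837 valve [ 0.6519 -0.4193  0.02  ]
[ 0.0834 -0.0226 -0.002 ] -0.2647221097539882
120 [(180, 134), (182, 100), (184, 96), (186, 92), (188, 106), (190, 113), (192, 97), (194, 108), (196, 100), (198, 102), (200, 112), (202, 42), (204, 18), (206, 32), (208, 68), (210, 136), (212, 135), (214, 138), (216, 136)]
130 [(180, 137), (182, 133), (184, 127), (186, 123), (188, 123), (190, 124), (192, 128), (194, 129), (196, 125), (198, 136), (200, 133), (202, 111), (204, 81), (206, 111), (208, 104), (210, 137), (212, 135), (214, 136), (216, 136)]
145 [(180, 134), (182, 136), (184, 126), (186, 125), (188, 124), (190, 126), (192, 129), (194, 125), (196, 127), (198, 132), (200, 130), (202, 120), (204, 84), (206, 103), (208, 108), (210, 137), (212, 134), (214, 138), (216, 139)]
160 [(180, 135), (182, 136), (184, 134), (186, 126), (188, 124), (190, 125), (192, 126), (194, 124), (196, 126), (198, 127), (200, 131), (202, 128), (204, 82), (206, 94), (208, 111), (210, 124), (212, 134), (214, 138), (216, 137)]
185 [(180, 187), (182, 186), (184, 187), (186, 186), (188, 183), (190, 175), (192, 69), (194, 75), (196, 88), (198, 75), (200, 78), (202, 95), (204, 155), (206, 169), (208, 123), (210, 133), (212, 187), (214, 187), (216, 187)]
205 [(180, 187), (182, 187), (184, 186), (186, 189), (188, 186), (190, 163), (192, 118), (194, 122), (196, 130), (198, 127), (200, 113), (202, 99), (204, 160), (206, 176), (208, 102), (210, 162), (212, 171), (214, 172), (216, 174)]
```

Run:
```python
from h import *
c=cam("wrist")
A=onz(c,192,119,.044); V=onz(c,196.7,191.9,.043); d=V-A; print(A,V,np.linalg.norm(d),np.arctan2(d[1],d[0]))
a=np.arctan2(d[1],d[0]); g=V[:2]+.03*np.array([np.cos(a),np.sin(a)]); print(g); go([*g,.012],a+np.pi/2)
```

```text
[ 0.4187 -0.3857  0.044 ] [ 0.5005 -0.4039  0.043 ] 0.08377130914962927 -0.21992808345421602
[ 0.5298 -0.4105]
t 11.40 tcp [ 0.504  -0.3322  0.1769] yaw_y 1.352 F [0.0448 0.2117 0.2259] shift [-0.0423 -0.0709  0.1648] turn 0.001 then shift [-0.0422, -0.0708, 0.1649] j6 -2.03
```

```bash
python3 -m creep '[[-0.014,-0.024,0,0,0.055],[-0.014,-0.024,0,0,0.055],[-0.014,-0.023,0.01,0,0.055],[0,0,0.04,0,0.055],[0,0,0.05,0,0.055],[0,0,0.04,0,0.055],[0,0,0.0235,0,0.055],[0,0,0,0,0.055]]'
python3 - <<'E'
from h import *
go([.5298,-.4105,.012],1.351)
E
python3 -m creep '[[0,0,0,0,0.01],[0,0,0,0,0.01],[0,0,0,0,0.01],[0,0,0,0,0.01],[0,0,0,0,0.01],[0,0,0,0,0.01],[0,0,0,0,0.01],[0,0,0,0,0.01]]' 40
python3 - <<'E'
from h import *
go([.483-.001,-.058+.025,.2],.04)
E
```

```text
t: 12.2
tcp_pos: [0.527, -0.4073, 0.0084]
orientation: [-0.004, 0.109, 0.994, 0.003]
ft_force: [-0.4, 0.5, 0.6]
opening: 0.585
finger_force: 0.0
t 12.20 tcp [ 0.527  -0.4073  0.0084] yaw_y 1.352 F [-0.4247  0.4907  0.6497] shift [-0.0034 -0.0025 -0.0037] turn 0.001 then shift [-0.0034, -0.0025, -0.0036] j6 -2.10
t: 13.0
tcp_pos: [0.5302, -0.412, 0.0158]
orientation: [0.001, 0.111, 0.994, -0.001]
ft_force: [0.2, -0.6, 5.9]
opening: 0.232
finger_force: 40.0
t 13.00 tcp [ 0.5302 -0.412   0.0158] yaw_y 1.349 F [ 0.2037 -0.6174  5.8505] shift [ 0.13    0.3587 -0.1851] turn 1.309 then shift [0.3806, -0.033, -0.1842] j6 -2.09
```

```bash
python3 -m creep '[[0,0,-0.02,0,0.01],[0,0,-0.04,0,0.01],[0,0,-0.05,0.1,0.01],[0,0,-0.05,0.14,0.01],[0,0,-0.01,0.145,0.01],[0,0,0,0.145,0.01],[0,0,0,0.145,0.01],[0,0,0,0.145,0.01]]'
python3 -m creep '[[0,0,0,0.145,0.01],[0,0,0,0.145,0.01],[0,0,0,0.145,0.01],[0,0,0,0.055,0.01],[0.03,0,0,0,0.01],[0.045,0,0,0,0.01],[0.045,0,0,0,0.01],[0.045,0,0,0,0.01]]'
python3 - <<'E'
from h import *
go([.483,-.053,.18],.04); print(env.observe()["finger_force"],env.observe()["opening"]*94)
E
```

```text
t: 13.8
tcp_pos: [0.5289, -0.4104, 0.1822]
orientation: [-0.002, 0.5, 0.866, 0.0]
ft_force: [-0.9, 0.3, -3.2]
opening: 0.235
finger_force: 40.0
t: 14.6
tcp_pos: [0.522, -0.2442, 0.182]
orientation: [-0.002, 0.693, 0.721, -0.0]
ft_force: [0.7, 1.4, -2.3]
opening: 0.232
finger_force: 40.0
t 14.60 tcp [ 0.522  -0.2442  0.182 ] yaw_y 0.038 F [ 0.7095  1.4008 -2.3484] shift [ 0.1925 -0.0316  0.0026] turn -0.002 then shift [0.1926, -0.0313, 0.002] j6 -0.57
39.9584170198068 21.84462482105947
```

```bash
python3 -m creep '[[0.04,-0.01,0,0,0.01],[0.04,-0.01,0,0,0.01],[0.04,-0.01,0,0,0.01],[0.03,0,0,0,0.01],[0.01,0,0,0,0.01],[0,0,0,0,0.01],[0,0,0,0,0.01],[0,0,0,0,0.01]]'
python3 - <<'E'
from h import *
go([.483,-.053,.071],.04)
c=cam("wrist"); cv2.imwrite("pics/w6.png",c["img"])
h=cv2.cvtColor(c["img"],cv2.COLOR_BGR2HSV); m=cv2.inRange(h,(28,100,60),(45,255,255)); k,l,st,ce=cv2.connectedComponentsWithStats(m)
for i in range(1,k):
    if st[i,4]>30: print(st[i],ce[i])
E
```

```text
t: 15.4
tcp_pos: [0.4869, -0.0887, 0.1835]
orientation: [-0.0, 0.694, 0.72, -0.0]
ft_force: [0.3, 0.9, -3.0]
opening: 0.23
finger_force: 40.0
t 15.40 tcp [ 0.4869 -0.0887  0.1835] yaw_y 0.037 F [ 0.2553  0.9155 -2.9872] shift [ 0.0359 -0.0024  0.1125] turn -0.003 then shift [0.0358, -0.0024, 0.1125] j6 -0.33
[ 245  153   23   93 1830] [255.4623 196.3798]
```

```bash
python3 -m creep '[[0.018,-0.0025,0,0,0.01],[0.018,0,0,0,0.01],[0,0,0.04,0,0.01],[0,0,0.04,0,0.01],[0,0,0.02,0,0.01],[0,0,0.008,0,0.01],[0,0,0,0,0.01],[0,0,0,0,0.01]]'
python3 -m creep '[[0,0,0.002,0,0.01],[0,0,0.002,0,0.01],[0,0,0,0,0.01],[0,0,0,0,0.01],[0,0,0,0,0.01],[0,0,0,0,0.01],[0,0,0,0,0.01],[0,0,0,0,0.01]]'
python3 - <<'E'
from h import *
go([.483,-.053,.071],.04); print(env.observe()["ft_force"],env.observe()["wrist_torque"])
E
```

```text
t: 16.25
tcp_pos: [0.4841, -0.0522, 0.0774]
orientation: [0.001, 0.693, 0.72, 0.001]
ft_force: [0.2, -0.2, -2.7]
opening: 0.229
finger_force: 40.0
t: 17.05
tcp_pos: [0.4829, -0.0515, 0.072]
orientation: [-0.0, 0.693, 0.721, 0.0]
ft_force: [-0.9, -0.1, -2.6]
opening: 0.229
finger_force: 40.0
t 17.05 tcp [ 0.4829 -0.0515  0.072 ] yaw_y 0.039 F [-0.9123 -0.0984 -2.5725] shift [-0.0015  0.      0.001 ] turn -0.001 then shift [-0.0015, 0.0, 0.001] j6 -0.26
[-0.9123 -0.0984 -2.5725] [-0.1345  0.0238 -0.0009]
```

Not in contact yet, so I'll lower further in small steps.

```bash
python3 -m creep '[[0,0,0.001,0,0.01],[0,0,0.001,0,0.01],[0,0,0.001,0,0.01],[0,0,0.001,0,0.01],[0,0,0,0,0.01],[0,0,0,0,0.01],[0,0,0,0,0.01],[0,0,0,0,0.01]]'
python3 - <<'E'
from h import *
go([.483,-.053,.071],.04); print(env.observe()["ft_force"],env.observe()["wrist_torque"])
E
```

```text
t: 17.85
tcp_pos: [0.4835, -0.0518, 0.0691]
orientation: [0.001, 0.693, 0.721, 0.0]
ft_force: [-1.6, -1.3, 4.7]
opening: 0.231
finger_force: 40.0
t 17.85 tcp [ 0.4835 -0.0518  0.0691] yaw_y 0.039 F [-1.6162 -1.3465  4.729 ] shift [-0.0012 -0.0005 -0.0019] turn -0.001 then shift [-0.0012, -0.0005, -0.0019] j6 -0.26
[-1.6162 -1.3465  4.729 ] [0.1426 0.4096 0.0415]
```

```bash
python3 -m creep '[[0,0,0.001,0,0.01],[0,0,0.0005,0,0.01],[0,0,0,0,0.01],[0,0,0,0,0.01],[0,0,0,0,0.01],[0,0,0,0,0.01],[0,0,0,0,0.01],[0,0,0,0,0.01]]'
python3 -m creep '[[0,0,0,0,0.01],[0,0,0,0,0.01],[0,0,0,0,0.01],[0,0,0,0,0.01],[0,0,0,0,0.01],[0,0,0,0,0.01],[0,0,0,0,0.01],[0,0,0,0,0.01]]'
python3 - <<'E'
from h import *
c=cam("wrist"); I=c["img"]; cv2.imwrite("pics/w7.png",I); s=env.observe(); print(s["tcp_pos"],s["ft_force"])
h=cv2.cvtColor(I,cv2.COLOR_BGR2HSV); m=cv2.inRange(h,(28,100,60),(45,255,255)); k,l,st,ce=cv2.connectedComponentsWithStats(m)
for i in range(1,k):
    if st[i,4]>30: print(st[i],ce[i])
print([(r,h[r,255].tolist()) for r in range(140,256,3)])
cv2.imwrite("pics/w7c.png",cv2.resize(I[110:290,190:320],None,fx=3.2,fy=3.2,interpolation=cv2.INTER_CUBIC))
E
```

```text
t: 18.65
tcp_pos: [0.4836, -0.0519, 0.0688]
orientation: [0.001, 0.693, 0.721, 0.0]
ft_force: [-3.5, -1.6, 10.6]
opening: 0.227
finger_force: 40.0
t: 19.45
tcp_pos: [0.4835, -0.0519, 0.0688]
orientation: [0.001, 0.693, 0.721, 0.0]
ft_force: [-4.0, -0.9, 11.0]
opening: 0.229
finger_force: 40.0
[ 0.4836 -0.0519  0.0688] [-3.7834 -1.8446 10.0292]
[ 245  153   22   94 1795] [255.3454 200.8446]
[(140, [113, 5, 191]), (143, [120, 7, 192]), (146, [120, 5, 191]), (149, [113, 5, 191]), (152, [98, 7, 148]), (155, [38, 139, 134]), (158, [38, 131, 161]), (161, [38, 131, 163]), (164, [38, 122, 169]), (167, [38, 120, 172]), (170, [26, 10, 183]), (173, [26, 10, 187]), (176, [34, 11, 170]), (179, [26, 11, 169]), (182, [30, 11, 170]), (185, [30, 9, 168]), (188, [38, 29, 158]), (191, [37, 127, 167]), (194, [38, 125, 167]), (197, [38, 124, 168]), (200, [38, 130, 165]), (203, [38, 127, 167]), (206, [37, 128, 165]), (209, [37, 126, 166]), (212, [38, 139, 156]), (215, [38, 145, 153]), (218, [38, 144, 151]), (221, [38, 128, 138]), (224, [38, 130, 165]), (227, [38, 128, 165]), (230, [38, 133, 163]), (233, [38, 131, 164]), (236, [38, 151, 149]), (239, [38, 143, 153]), (242, [39, 141, 154]), (245, [38, 146, 148]), (248, [120, 3, 91]), (251, [105, 5, 109]), (254, [120, 14, 112])]
```

View pics/w7c.png

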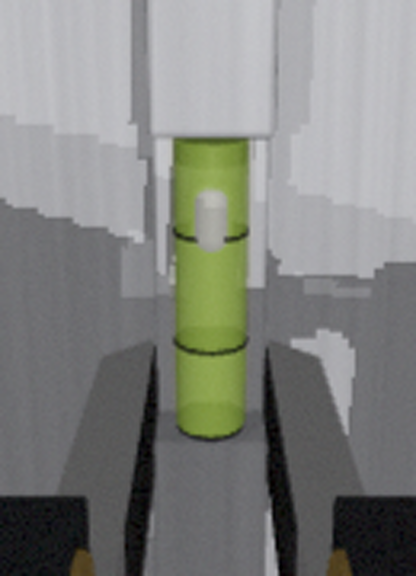

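The crop shows the bubble (white) centred near row 179 of the image, by the upper (fixed-feet) mark. The marks are at rows ~185 and ~219. The bubble is too far towards the fixed feet, as expected.

```bash
cat >> h.py <<'E'
def bub(show=True):
    c=cam("wrist"); h=cv2.cvtColor(c["img"],cv2.COLOR_BGR2HSV); g=cv2.inRange(h,(28,100,60),(45,255,255))
    k,l,st,ce=cv2.connectedComponentsWithStats(g); i=1+np.argmax(st[1:,4]); x,y,w,hh,_=st[i]
    sub=np.zeros_like(g); sub[y:y+hh,x+3:x+w-3]=255
    b=cv2.inRange(h,(0,0,120),(180,80,255))&sub; k,l,s2,ce=cv2.connectedComponentsWithStats(b); j=1+np.argmax(s2[1:,4]); top,bot=s2[j,1],s2[j,1]+s2[j,3]
    s=env.observe(); z=s["tcp_pos"][2]-.0158+.042
    f=lambda r: onz(c,ce[j][0],r,z)[1]
    print("vial",st[i],"bubble rows",top,bot,"y: vial ends",f(y),f(y+hh),"bubble",f(top),f(bot),"len",f(top)-f(bot),"tcp",np.array(s["tcp_pos"]),"F",s["ft_force"]); return c,f
E
python3 - <<'E'
from h import *
c,f=bub(); 
V=c["img"].mean(2)[:,249:252].mean(1); print([(r,int(V[r])) for r in range(180,224)])
print("marks",f(185),f(219))
E
```

```text
vial [ 245  153   22   94 1796] bubble rows 169 189 y: vial ends 0.004753982695829603 -0.0530753487352541 bubble -0.00430587129928349 -0.016055364410462333 len 0.011749493111178844 tcp [ 0.4836 -0.0519  0.0688] F [-4.0899 -1.5596 10.8535]
[(180, 127), (181, 127), (182, 126), (183, 120), (184, 72), (185, 78), (186, 125), (187, 120), (188, 120), (189, 119), (190, 121), (191, 121), (192, 120), (193, 120), (194, 120), (195, 122), (196, 121), (197, 120), (198, 120), (199, 121), (200, 119), (201, 121), (202, 120), (203, 120), (204, 120), (205, 120), (206, 119), (207, 121), (208, 121), (209, 121), (210, 120), (211, 117), (212, 108), (213, 107), (214, 107), (215, 105), (216, 108), (217, 108), (218, 98), (219, 47), (220, 68), (221, 118), (222, 120), (223, 120)]
marks -0.013666463782302199 -0.03462713223927932
```

Reading: marks 21 mm apart (matches 14 + 7), bubble about −14 mm, so roughly 2.2–2.3 rad clockwise is needed. I'll ease off, release, and go above the knob.

```bash
python3 -m creep '[[0,0,-0.0015,0,0.01],[0,0,-0.001,0,0.01],[0,0,0,0,0.01],[0,0,0,0,0.035],[0,0,0,0,0.055],[0,0,0,0,0.055],[0,0,0,0,0.055],[0,0,0,0,0.055]]' 40
python3 -m creep '[[0,0,-0.03,0,0.06],[0,0,-0.05,0,0.06],[0,0,-0.02,0,0.06],[-0.03,0,0,0,0.06],[-0.03,0,0,0,0.06],[-0.03,0,0,0,0.06],[0,0,0,0,0.06],[0,0,0,0,0.06]]'
python3 - <<'E'
from h import *
go([.4885,-.1936,.073],.04)
c=cam("wrist"); cv2.imwrite("pics/w8.png",c["img"]); I=c["img"]; print(px(c,[.4885,-.1936,.1]))
h=cv2.cvtColor(I,cv2.COLOR_BGR2HSV); m=cv2.inRange(h,(0,0,0),(180,255,45))
u,v=px(c,[.4885,-.1936,.1]).astype(int); k,l,st,ce=cv2.connectedComponentsWithStats(m)
for i in range(1,k):
    if st[i,4]>150: print(st[i],ce[i])
E
```

```text
t: 20.35
tcp_pos: [0.4828, -0.0514, 0.0688]
orientation: [-0.0, 0.693, 0.721, -0.0]
ft_force: [0.3, -0.1, -0.3]
opening: 0.58
finger_force: 0.0
t: 21.15
tcp_pos: [0.4863, -0.1416, 0.1687]
orientation: [-0.0, 0.694, 0.72, 0.0]
ft_force: [0.2, -0.3, 0.5]
opening: 0.638
finger_force: 0.0
t 21.15 tcp [ 0.4863 -0.1416  0.1687] yaw_y 0.038 F [ 0.1972 -0.3094  0.4729] shift [-0.0522  0.0003  0.0957] turn -0.002 then shift [-0.0521, 0.0001, 0.0957] j6 -0.43
[255.7848 247.8592]
[ 150  219  103   80 1008] [199.5169 268.4355]
[277 219  85  84 990] [312.1061 267.2121]
[ 238  222   38   43 1074] [256.2421 242.5084]
[    0   265   512   119 16837] [164.1835 343.1342]
[ 344  265  164   94 7474] [408.0903 310.5036]
```

Run:
```python
from h import *
c=cam("wrist")
for p in ([.4885,-.2136,.1],[.4885,-.1736,.1],[.4885,-.1736,.073],[.4685,-.1936,.1],[.5085,-.1936,.1]): print(p,px(c,p))
```

```text
[0.4885, -0.2136, 0.1] [254.9014 266.0798]
[0.4885, -0.1736, 0.1] [256.446  229.9012]
[0.4885, -0.1736, 0.073] [256.3317 219.4387]
[0.4685, -0.1936, 0.1] [235.6198 247.6653]
[0.5085, -0.1936, 0.1] [275.6645 249.0357]
```

```bash
python3 -m creep '[[-0.017,0.0005,0,0,0.06],[-0.017,0.0005,0,0,0.06],[-0.0175,0,0,0,0.06],[0,0,0,0,0.06],[0,0,0.03,0,0.06],[0,0,0.035,0,0.06],[0,0,0.03,0,0.06],[0,0,0,0,0.06]]' 40
python3 - <<'E'
from h import *
go([.489,-.1927,.073],.04)
E
python3 -m creep '[[0,0,0,0,0.02],[0,0,0,0,0.02],[0,0,0,0,0.02],[0,0,0,0,0.02],[0,0,0,0,0.02],[0,0,0,0,0.02],[0,0,0,0,0.02],[0,0,0,0,0.02]]' 40
python3 - <<'E'
from h import *
go([.489,-.1927,.073],.04)
E
```

```text
t: 22.05
tcp_pos: [0.4859, -0.1912, 0.069]
orientation: [-0.005, 0.693, 0.721, -0.001]
ft_force: [-1.2, 0.2, -0.7]
opening: 0.638
finger_force: 0.0
t 22.05 tcp [ 0.4859 -0.1912  0.069 ] yaw_y 0.039 F [-1.1661  0.2024 -0.6624] shift [-0.0016  0.003  -0.0041] turn -0.001 then shift [-0.0016, 0.003, -0.004] j6 -0.52
t: 22.85
tcp_pos: [0.4894, -0.1937, 0.0763]
orientation: [0.001, 0.693, 0.721, -0.0]
ft_force: [-3.4, -0.2, 4.8]
opening: 0.418
finger_force: 40.0
t 22.85 tcp [ 0.4894 -0.1937  0.0763] yaw_y 0.039 F [-3.4074 -0.2305  4.8195] shift [ 0.001  -0.0004  0.0033] turn -0.001 then shift [0.001, -0.0004, 0.0033] j6 -0.52
```

Knob gripped (39 mm opening, 40 N). Turning clockwise, which is a positive tool turn.

```bash
python3 -m creep '[[0,0,0,0.08,0.02],[0,0,0,0.14,0.02],[0,0,0,0.14,0.02],[0,0,0,0.14,0.02],[0,0,0,0.14,0.02],[0,0,0,0.14,0.02],[0,0,0,0.14,0.02],[0,0,0,0.14,0.02]]'
python3 -m creep '[[0,0,0,0.14,0.02],[0,0,0,0.14,0.02],[0,0,0,0.14,0.02],[0,0,0,0.14,0.02],[0,0,0,0.14,0.02],[0,0,0,0.14,0.02],[0,0,0,0.14,0.02],[0,0,0,0.14,0.02]]'
python3 -m creep '[[0,0,0,0.1,0.02],[0,0,0,0,0.02],[0,0,0,0,0.02],[0,0,0,0,0.045],[0,0,0,0,0.056],[0,0,0,0,0.056],[0,0,0,0,0.056],[0,0,0,0,0.056]]'
python3 - <<'E'
from h import *
go([.489,-.1927,.18],.04); s=env.observe(); print(s["joint_positions"])
E
```

```text
t: 23.65
tcp_pos: [0.4906, -0.1943, 0.0764]
orientation: [0.002, 0.963, 0.269, 0.001]
ft_force: [-0.1, -2.8, 2.6]
opening: 0.42
finger_force: 40.0
t: 24.45
tcp_pos: [0.4906, -0.1959, 0.0764]
orientation: [0.002, 0.959, -0.284, 0.003]
ft_force: [-1.4, -6.6, 3.8]
opening: 0.419
finger_force: 40.0
t: 25.25
tcp_pos: [0.4895, -0.1926, 0.0739]
orientation: [-0.0, 0.944, -0.329, -0.0]
ft_force: [-0.2, 0.1, -0.8]
opening: 0.597
finger_force: 0.0
t 25.25 tcp [ 0.4895 -0.1926  0.0739] yaw_y -2.241 F [-0.2011  0.1006 -0.7839] shift [-0.0003  0.0003 -0.1061] turn 0.861 then shift [0.0001, 0.0005, -0.1061] j6 1.76
[-0.4829  0.0984  1.6238  0.0003  1.4196  1.7577]
```

```bash
python3 -m creep '[[0,0,-0.05,0,0.056],[0,0,-0.05,0,0.056],[0,0,0,-0.143,0.056],[0,0,0,-0.143,0.056],[0,0,0,-0.143,0.056],[0,0,0,-0.143,0.056],[0,0,0,-0.143,0.056],[0,0,0,-0.143,0.056]]'
python3 -m creep '[[0,0,0,-0.143,0.056],[0,0,0,-0.143,0.056],[0,0,0,-0.143,0.056],[0,0,0,-0.143,0.056],[0,0,0,-0.143,0.056],[0,0,0,-0.143,0.056],[0,0,0,-0.143,0.056],[0,0,0,-0.143,0.056]]'
python3 -m creep '[[0,0,0,-0.135,0.056],[0,0,0,-0.14,0.056],[0.04,0,0,0,0.056],[0.047,0,0,0,0.056],[0.047,0,0,0,0.056],[0,0,0,0,0.056],[0,0,0,0,0.056],[0,0,0,0,0.056]]'
python3 - <<'E'
from h import *
c=cam("wrist"); cv2.imwrite("pics/w9.png",c["img"])
h=cv2.cvtColor(c["img"],cv2.COLOR_BGR2HSV); m=cv2.inRange(h,(28,100,60),(45,255,255)); k,l,st,ce=cv2.connectedComponentsWithStats(m); i=1+np.argmax(st[1:,4]); print(st[i],ce[i],onz(c,*ce[i],.095))
go([.483,-.0515,.071],.04)
E
```

```text
t: 26.05
tcp_pos: [0.4894, -0.1927, 0.1738]
orientation: [-0.0, 0.995, 0.097, -0.0]
ft_force: [-0.0, -0.9, -0.1]
opening: 0.595
finger_force: 0.0
t: 26.85
tcp_pos: [0.4895, -0.1927, 0.1738]
orientation: [-0.0, 0.784, 0.62, 0.0]
ft_force: [-0.8, 0.1, -0.1]
opening: 0.592
finger_force: 0.0
t: 27.65
tcp_pos: [0.4847, -0.0598, 0.1739]
orientation: [0.0, 0.695, 0.719, -0.0]
ft_force: [-0.3, 0.4, 0.7]
opening: 0.591
finger_force: 0.0
[248 127  14  60 702] [254.0356 155.9729] [ 0.482  -0.0216  0.095 ]
t 27.70 tcp [ 0.4847 -0.0601  0.1739] yaw_y 0.034 F [ 0.5666 -0.2228 -0.2429] shift [ 0.0087 -0.0014  0.1029] turn -0.006 then shift [0.0087, -0.0014, 0.1029] j6 -0.27
```

```bash
python3 -m creep '[[0.009,-0.0015,0,-0.006,0.056],[0,0,0.02,0,0.056],[0,0,0.04,0,0.056],[0,0,0.03,0,0.056],[0,0,0.01,0,0.056],[0,0,0,0,0.056],[0,0,0,0,0.056],[0,0,0,0,0.056]]' 40
python3 -m creep '[[0,0,0,0,0.01],[0,0,0,0,0.01],[0,0,0,0,0.01],[0,0,0,0,0.01],[0,0,0,0,0.01],[0,0,0,0,0.01],[0,0,0,0,0.01],[0,0,0,0,0.01]]' 40
python3 -m creep '[[0,0,0.001,0,0.01],[0,0,0.001,0,0.01],[0,0,0.0005,0,0.01],[0,0,0,0,0.01],[0,0,0,0,0.01],[0,0,0,0,0.01],[0,0,0,0,0.01],[0,0,0,0,0.01]]'
python3 - <<'E'
from h import *
bub()
E
```

```text
t: 28.5
tcp_pos: [0.4844, -0.0505, 0.0762]
orientation: [0.002, 0.692, 0.722, 0.001]
ft_force: [1.2, -0.7, 1.7]
opening: 0.598
finger_force: 0.0
t: 29.3
tcp_pos: [0.483, -0.05, 0.0742]
orientation: [0.0, 0.692, 0.722, 0.0]
ft_force: [1.0, -1.2, 0.6]
opening: 0.231
finger_force: 40.0
t: 30.1
tcp_pos: [0.4831, -0.0503, 0.0735]
orientation: [0.001, 0.692, 0.722, 0.0]
ft_force: [-2.3, -0.3, 9.2]
opening: 0.231
finger_force: 40.0
vial [ 245  153   22   92 1746] bubble rows 194 209 y: vial ends 0.006364145924102192 -0.05009202631885685 bubble -0.017453794871390566 -0.026686118216349516 len 0.009232323344958951 tcp [ 0.4831 -0.0502  0.0735] F [-3.1863 -1.2735  9.8148]
```

```bash
python3 -m creep '[[0,0,0,0,0.01],[0,0,0,0,0.01],[0,0,0,0,0.01],[0,0,0,0,0.01],[0,0,0,0,0.01],[0,0,0,0,0.01],[0,0,0,0,0.01],[0,0,0,0,0.01]]'
python3 -m creep '[[0,0,0,0,0.01],[0,0,0,0,0.01],[0,0,0,0,0.01],[0,0,0,0,0.01],[0,0,0,0,0.01],[0,0,0,0,0.01],[0,0,0,0,0.01],[0,0,0,0,0.01]]'
python3 - <<'E'
from h import *
c,f=bub(); V=c["img"].mean(2)[:,249:252].mean(1); print([r for r in range(175,230) if V[r]<90], c["img"][185:225,256].min(1).tolist())
a=cv2.resize(c["img"][110:290,190:320],None,fx=2.5,fy=2.5,interpolation=cv2.INTER_CUBIC); d=cam("scene")["img"][130:310,140:400]
cv2.imwrite("pics/fin.png",np.hstack([a,cv2.resize(d,(470,450))]))
E
```

```text
t: 30.95
tcp_pos: [0.4831, -0.0503, 0.0734]
orientation: [0.001, 0.692, 0.722, 0.0]
ft_force: [-2.6, -0.4, 9.5]
opening: 0.229
finger_force: 40.0
t: 31.75
tcp_pos: [0.4831, -0.0503, 0.0735]
orientation: [0.001, 0.692, 0.722, 0.0]
ft_force: [-2.4, -0.4, 9.0]
opening: 0.232
finger_force: 40.0
vial [ 245  153   22   92 1749] bubble rows 191 209 y: vial ends 0.006362962239599177 -0.05009690319640414 bubble -0.01564459987793848 -0.0266894615674435 len 0.011044861689505019 tcp [ 0.4831 -0.0503  0.0735] F [-2.7906 -0.707   8.8217]
[183, 184, 217, 218] [75, 90, 85, 82, 89, 100, 138, 163, 169, 168, 166, 166, 165, 164, 167, 165, 155, 107, 108, 108, 115, 127, 123, 117, 89, 81, 72, 72, 68, 65, 66, 68, 62, 24, 44, 84, 82, 86, 81, 82]
```

View pics/fin.png

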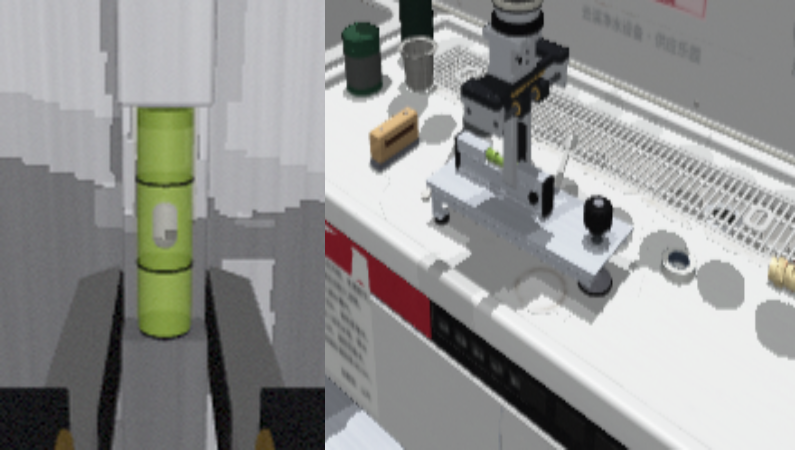

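The bubble sits between the marks (rows 191–209 against marks at 183.5 and 217.5). The scraper is upright on the worktop, the bystanders are untouched, and the press is about 11 N.

```bash
python3 -c "
from station import sign_off; print(sign_off())"
```

```text
the job is handed in; nothing more can be done
None
```

The job is handed in at about 32 s: flakes swept off the plate, scraper block set down on the worktop, foot knob turned about 2.28 rad clockwise, and the level held pressed at about 11 N with its bubble between the marks, roughly 1 mm from centre.

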